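# Hang a fan on the run-in stand by its slotted hanger

## Robot

A 7-joint arm with a two-finger parallel gripper is mounted at the origin on a cart in front of the work surface, level with it; the furniture and walls round the work are solid. World frame = base frame: x ahead of the robot, y to its left, z up, the work surface at z = 0. Lengths are in mm, angles in degrees, forces in N, time in s.
With the tool pointing down it reaches from about 400 to 925 mm from the base axis. Payload 4.1 kg.
Tool frame: the origin (TCP) lies on the mounting face of the last link; the fingertips stand 173 mm ahead of it and the grasp point (between the pads) lies 155 mm ahead of it (r.nose_length is the z of the fingertips in the tool frame, in mm); z points along the fingers, y is the line along which they close (so a half turn about z gives the same grasp; the last joint's range is limited). The gripper opens to 85 mm and grips with 20 to 120 N. Pads are 22 mm wide; open, the fingers measure 114 mm over their backs; the gripper's body (76 mm by 85 mm) begins 54 mm behind the grasp point. The pads swing forward as they close: fully open they stand 13 mm farther back than shut.
Start: joints at [68.01, 22.827, 2.584, 88.041, -1.071, 69.15, -2.905], TCP at [182.66, -623.821, 404.747] pointing down, gripper open.
Joint ranges: [-161.44, 161.44], [-28.35, 127.94], [-78.24, 83.42], [0, 140.83], [-78.03, 258.03], [13.02, 114.36], [-168.23, 168.23]. Speed limits (degrees/s): [147.25, 147.25, 180, 180, 180, 180, 180].

## Interface

Orientations are given as [roll, pitch, yaw] about the fixed x, y, z axes, in that order (R = Rz(yaw) Ry(pitch) Rx(roll)).
In Python, from cell import r, viewer, workorder gives the robot as it stands.
- The arm moves only by the tool carry_out, never from a script. Its argument "steps" is a list of rows, each a list of 2 entries, a list of its own where there are three numbers: the shift along the tool's x, y, z in units of 0.3 m (1.0 is 0.3 m), then the turn about the tool's z in units of 45 degrees (1.0 is 45 degrees). A call has 1 to 8 rows; each row is the pose to reach, as a shift and turn from the pose commanded when the call began, along the tool's axes at that moment; what a row does not reach only later rows make up. A row lasts 1/12 s, in which the tool goes at most 41.7 mm and 7.16 degrees, less where a joint would pass 70% of its speed; a pose out of reach is approached as far as the arm can. A call with a number of a shift or a turn outside -1 to 1 is refused whole. A call with a gripper value outside its range is refused whole. "fingers" is the closure, from 0 (fully open) to 1 (shut), set as the call begins (left out, the last holds). The fingers move at their own pace and stop on an object; "newtons" is the grip in N (left out, the last holds). Time passes only in rows, so rows that repeat a pose let the fingers close. It gives the time, the measured TCP pose, the force, the opening and the grip force at its end, in the units of the state.
- r.read_state(): the state, without advancing time (a new reading comes with each control period).
- viewer.read_camera(name): name is "scene" or "top"; returns a dict with "frame" (400x640x3 uint8, red, green, blue), "range_z" (400x640 float32, mm along the optical axis (not along the pixel's ray), 0 where there is no reading), "mtx" (3x3 intrinsics, pixels), "dist" ([k1, k2, p1, p2, k3] as OpenCV has them; the pictures are not rectified), "rvec" (rotation vector, rad) and "tvec" (3), from world to camera coordinates, as OpenCV has them. Camera axes: x right, y down, z forward; pixel columns grow to the right and rows downward; lengths in mm; the calibration is good to about 2 mm. A picture is of the moment at which its call begins.
- workorder.job_done(): hands the job in; it is judged then, once.
The state is a dict: "time": time; "q": joint angles; "qd": joint speeds; "effort": joint torques, N m; "tcp_pos": TCP position; "orientation": TCP orientation; "wrist_force": force on the tool from outside, world axes, zero at the start; "moment": the same for the moment, N m; "finger_gap": opening from 0.0 (shut) to 1.0 (fully open); "gripper_force": force on a finger pad.
Only numpy, scipy, OpenCV 4.12 (cv2) and the standard library are available. Lean on these libraries where they do the work, as an engineer would, in place of code of your own. Each camera call takes 0.05 s, during which the arm holds its last target. There are 200 camera calls.

## Task

Hang the fan on the run-in stand by its hanger plate: both slots down over the two headed pins, then along sideways until the plate drops and the pins sit in the seats at the ends of the slots, and let go. The cross rail has been left clamped at an unknown height, so feel for the pins, and do not tip the fan over or disturb the things lying around it.

Things in the scene. Friction and masses are not known exactly. Their poses are not given: they have to be found in the camera images.
- hanger: Loose fan, 0.15-0.35 kg, on a blue hanger plate, standing upright. Origin: centre of the fan's underside; z up, y along the plate (to the left), x through it, away from the robot. Black fan frame 80 mm wide (y), 25 thick (x), z 0-80 mm, short lead at +y. Plate 4 mm thick at x = 0, y -127 to +127, z 84-138 mm; a tab joins it to the fan's rear (to x = +17, z 66-85 mm).
- grip (a point): Middle of the black plastic grip along the plate's top edge: 12 mm thick (x), 80 mm long (y), 32 mm high (z 134-166 mm above the hanger's origin); this point is at z = 150 mm. Grip it across its thickness from above and hold it firmly: the weight hangs below and swings in a light grip.
- mouth_right (a point): Mouth of the right slot at the plate's lower edge (hanger y = -105, z = 84 mm). The slot is 16 mm wide here and runs straight up 30 mm to a roof at z = 114 mm; from its top a leg 11 mm high (z 103-114) runs sideways towards hanger +y to the seat.
- mouth_left (a point): Mouth of the left slot, the same shape, at hanger y = +65, z = 84 mm.
- seat_right (a point): Roof of the right slot's seat (hanger y = -85, z = 119 mm): a notch 12 mm wide, 5 mm higher than the leg's roof, at the leg's far end (closed end 6 mm past this point). It lies 20 mm towards +y of the mouth: the plate goes down over the pins 20 mm to the left of its final place, slides right 20 mm, then drops.
- seat_left (a point): Roof of the left slot's seat, the same shape, at hanger y = +85, z = 119 mm. Hung, the pins' tops bear here and hanger y = 0 is at stand y = 0.
- stand: Fixed rigid run-in stand. Origin on the desk below the middle of its two pins; x away from the robot, y left, z up. Steel base 10 mm thick (x -55 to +95, y -145 to +145 mm); two 20 mm posts, 244 mm high, at x = 70, y = +-118; a 20 mm cross rail (x 40-60 mm) clamped to their fronts, its clamp knobs to x = 27. The fan hangs in the free space before the rail.
- under_pin_right (a point): Point on the base's top, straight below the right pin (stand x = 0, y = -85, z = 10 mm). The level pin points from the rail towards the robot. Height of its axis: 150 to 174 mm above the desk, differs each time, not reported, equal for both pins.
- under_pin_left (a point): Point straight below the left pin (stand x = 0, y = +85, z = 10 mm). Each pin: shank 8 mm in diameter between a collar behind and a head in front, both 18 mm in diameter with tapered inner faces. The groove for the plate is 8 mm wide at the shank (x -4 to +4 mm), 14 mm at the rims; the head's front is at x = -11 mm.
- tape_blue: roll of blue tape, 62 mm across, 18 mm high, lying loose left of the stand; leave it alone; origin under its centre
- tape_measure: red tape measure, 64 x 80 x 38 mm, loose; leave it alone; origin under its centre
- driver_red: red screwdriver, 202 mm long (y), 24 mm high, lying loose; leave it alone; origin under its centre
- screw_tin: small open tin of screws, 50 x 72 x 22 mm, loose; leave it alone; origin under its centre

How it is judged:
By the outcome, as a careful person would: the job done as asked, in the order asked, and still so for the second after the job is handed in, with the robot touching nothing.
It also fails if it takes over 61 s, if anything falls off the work surface, if the arm or the gripper's body presses on something with over 40 N, if the wrist force passes 120 N, or if a joint passes its speed limit or range.

## Working session

There is one attempt and no reset: what is moved stays moved. The work goes in short steps, Python scripts to look and compute and a tool call to move; the robot and the scene stay as the last step left them, time stands still between calls to the robot, and variables do not carry over. Pictures are saved under pics/ and viewed, at most 10 in all, crops included, and the job is handed in when it is done.

Besides the shell and the picture viewer there is one more tool, called after "Emit:" by a JSON object that holds its "op" and its "data", one argument or row to a line. carry_out: Moves the arm, as the interface text tells. Its arguments: {"type":"object","properties":{"steps":{"type":"array","items":{"type":"array"}},"fingers":{"type":"number"},"newtons":{"type":"number"}},"required":["steps"]}

```bash
mkdir -p pics; ls
cat > h.py <<'E'
import numpy as np,cv2
from cell import r,viewer,workorder
def cam(n):
    c=viewer.read_camera(n); c['R']=cv2.Rodrigues(np.array(c['rvec'],float))[0]; c['t']=np.array(c['tvec'],float).reshape(3); return c
def save(c,f): cv2.imwrite('pics/'+f,c['frame'][:,:,::-1])
def ray(c,uv):
    p=cv2.undistortPoints(np.array(uv,float).reshape(-1,1,2),np.array(c['mtx']),np.array(c['dist'])).reshape(-1,2)
    d=np.c_[p,np.ones(len(p))]@c['R']; return -c['R'].T@c['t'],d
def onz(c,uv,z):
    o,d=ray(c,uv); return o+d*((z-o[2])/d[:,2])[:,None]
def dep(c,uv):
    o,d=ray(c,uv); z=np.array([c['range_z'][int(v),int(u)] for u,v in np.array(uv).reshape(-1,2)]); return o+d*z[:,None]
def cloud(c):
    v,u=np.mgrid[0:400,0:640]; return dep(c,np.c_[u.ravel(),v.ravel()]).reshape(400,640,3)
E
python3 - <<'E'
from h import *
print(r.read_state())
for n in('scene','top'):
    c=cam(n); save(c,n+'0.png'); print(n,-c['R'].T@c['t'],c['R'][2],c['mtx'][0][0])
E
```

```text
pics
{'time': 0.0, 'q': array([68.00998804, 22.87024651,  2.58070753, 88.11506839, -1.07353393,
       69.15028124, -2.90533874]), 'qd': array([-0.02601456,  0.11359124, -0.09415802,  0.00424277,  0.09767655,
        0.04527686, -0.04911647]), 'effort': array([ 6.91528730e-04, -4.75125790e+01,  1.36510581e+00, -2.54227138e+01,
        1.16824513e-02,  9.43534600e-03, -2.21213281e-05]), 'tcp_pos': array([ 182.58359358, -623.50930762,  403.67522041]), 'orientation': array([-1.79888731e+02,  5.85636928e-03,  1.63225250e+01]), 'wrist_force': array([ 0.15621809,  0.33566369, -0.00891193]), 'moment': array([-0.02592809, -0.03458458,  0.00815256]), 'gripper_force': 0.0, 'finger_gap': 0.9954225898635238}
scene [ 45.05561372 674.10409621 855.0551983 ] [ 0.46146496 -0.58744087 -0.66480321] 378.740913494229
top [ 346.98652901   31.67023836 1484.33617757] [ 0.16767825  0.00123889 -0.985841  ] 441.7282535776683
```

View pics/scene0.png

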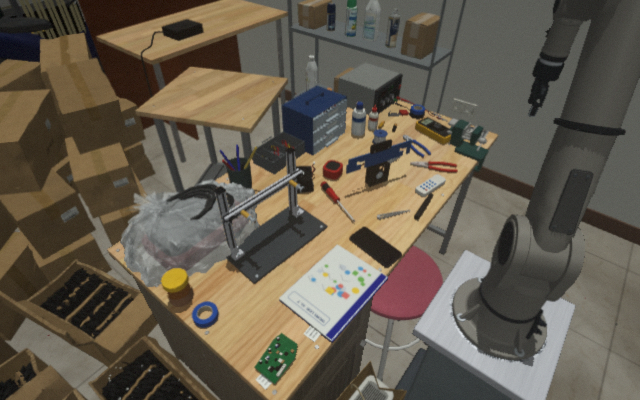

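View pics/top0.png

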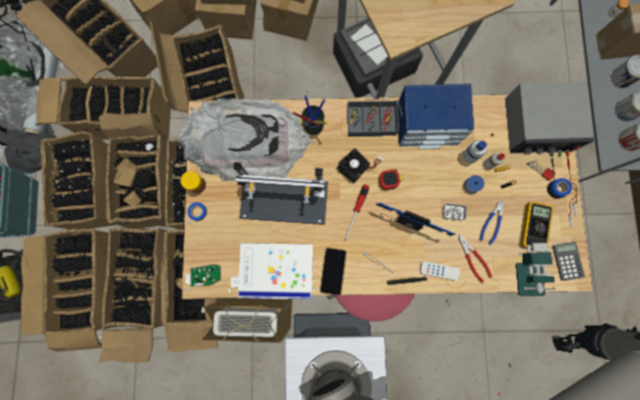

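The scene view shows the stand around (270,220) and the fan with its blue plate around (378,165). In the top view the stand is around (283,198), yaw near 0, and the plate runs from (377,205) to (455,232). Next I'll measure from both views.

Run:
```python
from h import *
out=[]
for n,(u0,u1,v0,v1) in (('top',(365,470,190,245)),('scene',(335,440,130,195))):
    c=cam(n); P=cloud(c); hsv=cv2.cvtColor(c['frame'],cv2.COLOR_RGB2HSV)
    m=cv2.inRange(hsv,(105,90,40),(130,255,255))>0
    roi=np.zeros_like(m); roi[v0:v1,u0:u1]=1; m&=roi
    Q=P[m]; Q=Q[(Q[:,2]>75)&(Q[:,2]<150)]
    print(n,len(Q),Q.min(0),Q.max(0))
    H=P[roi&(P[:,:,2]>142)&(P[:,:,2]<180)]
    print(' grip',len(H),np.median(H,0),H[:,2].max(),np.percentile(H[:,2],90))
    (cx,cy),(w,h),a=cv2.minAreaRect(H[:,:2].astype(np.float32)); print(cx,cy,w,h,a)
    vx=cv2.fitLine(Q[:,:2].astype(np.float32),cv2.DIST_HUBER,0,.01,.01).ravel(); print(' line',vx,np.degrees(np.arctan2(vx[1],vx[0])))
    # tiny crops
    if n=='top': cr=c['frame'][185:250,360:475]; k=6
    else: cr=c['frame'][130:200,335:440]; k=6
    out.append(cv2.resize(cr,(400*2,int(cr.shape[0]*800/cr.shape[1])),interpolation=cv2.INTER_CUBIC))
    # stand
    if n=='top':
        S=P[165:230,225:335].reshape(-1,3)
    else: S=P[140:285,205:335].reshape(-1,3)
    B=S[(S[:,2]>6)&(S[:,2]<14)]; print(' base',cv2.minAreaRect(B[:,:2].astype(np.float32)),len(B))
    R=S[(S[:,2]>140)&(S[:,2]<200)]; 
    print(' rail',len(R),R.min(0),R.max(0),np.median(R,0)); print(np.histogram(R[:,2],12,(140,200))[0])
    T=S[(S[:,2]>235)]; print(' posts',len(T)); 
    for s in (T[T[:,1]>T[:,1].mean()],T[T[:,1]<T[:,1].mean()]): print(s.min(0),s.max(0))
cv2.imwrite('pics/a.png',out[0][:,:,::-1]);cv2.imwrite('pics/b.png',out[1][:,:,::-1])
```

```text
top 158 [ 463.53078051 -362.74712735   77.02590717] [ 562.74370727 -142.12279464  145.04701441]
 grip 153 [ 512.50340035 -253.49054503  164.14156263] 173.1135699765589 168.84137297645844
519.623046875 -241.452392578125 191.45648193359375 13.641918182373047 66.62242889404297
 line [ 4.0965140e-01  9.1224217e-01  5.1407593e+02 -2.5049153e+02] 65.817055
 base ((611.294677734375, 178.4312286376953), (370.3390808105469, 220.9210968017578), 88.97181701660156) 2346
 rail 922 [562.8281767   26.28798247 141.06589259] [671.61695993 297.41174936 199.30942784] [627.62450859 168.53006168 175.17102166]
[  2   2   2   8  25  91 317 416  38  11   5   5]
 posts 143
[651.68399144 267.25635018 237.40677903] [664.17408202 288.06816482 250.51720383]
[346.98652901  28.65725761 237.83340013] [ 650.93252919   52.17684545 1484.33617757]
scene 511 [ 461.46763377 -368.47725439   87.48760224] [ 565.10143849 -142.64411962  140.85773015]
 grip 183 [ 512.92676597 -247.57802545  156.71892639] 169.90919024749235 167.0291376056527
519.9107055664062 -237.877685546875 200.6967315673828 15.010188102722168 63.0168571472168
 line [ 4.1846010e-01  9.0823519e-01  5.1508765e+02 -2.5029936e+02] 65.26259
 base ((719.7650756835938, 25.1102294921875), (368.46466064453125, 681.78369140625), 36.587100982666016) 3752
 rail 1259 [563.32985124  10.29693056 140.18398372] [911.95525909 295.67730891 199.89504918] [629.57236876 176.0420809  176.52704231]
[ 17  13   8  35  90 133 228 591  60  28  31  25]
 posts 217
[ 45.05561372 674.10409621 855.0551983 ] [ 45.05561372 674.10409621 855.0551983 ]
[629.59306418  29.31715513 236.05359298] [675.74170387 287.98225938 249.27564294]
```

View pics/a.png

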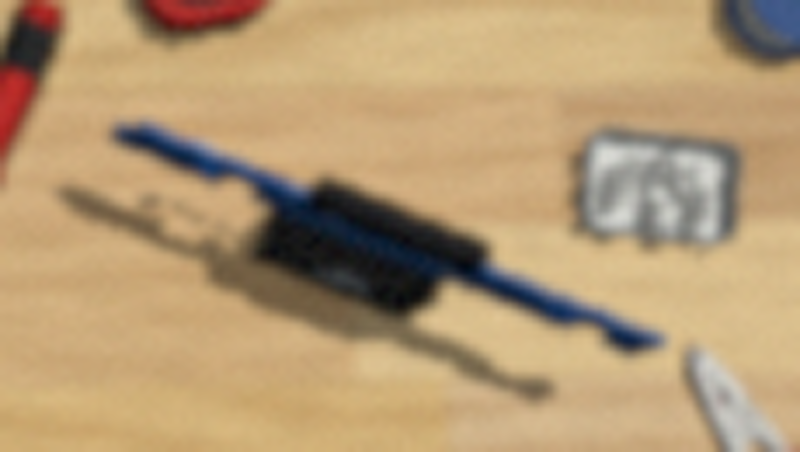

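The crop shows the plate at yaw of about -24°, with the grip top at around crop (400,215) and the fan leaning towards the camera below it. I'll refine the grip and stand positions now.

Run:
```python
from h import *
ax=np.array([.414,.910]); ay=np.array([.910,-.414])
for n in ('top','scene'):
    c=cam(n);P=cloud(c);v=c['frame'].max(2)
    rel=P[:,:,:2]-np.array([513,-250]); a=rel@ax; b=rel@ay
    m=(P[:,:,2]>145)&(P[:,:,2]<175)&(abs(a)<140)&(abs(b)<25)
    print(n,'grip along',np.percentile(a[m],[1,5,50,95,99]),'across',np.percentile(b[m],[2,50,98]),'z',np.percentile(P[m][:,2],[50,95]))
    hsv=cv2.cvtColor(c['frame'],cv2.COLOR_RGB2HSV); bl=cv2.inRange(hsv,(105,90,40),(130,255,255))>0
    m2=bl&(P[:,:,2]>85)&(P[:,:,2]<142)&(abs(a)<150)&(abs(b)<25); print(' plate along',np.percentile(a[m2],[0,1,99,100]),'across',np.percentile(b[m2],[2,50,98]))
    S=P; reg=(S[:,:,0]>480)&(S[:,:,0]<720)&(S[:,:,1]>0)&(S[:,:,1]<320)
    B=reg&(S[:,:,2]>5)&(S[:,:,2]<15)&(v<110)
    nn,l,st,_=cv2.connectedComponentsWithStats(cv2.morphologyEx(B.astype(np.uint8),cv2.MORPH_OPEN,np.ones((3,3))))
    k=1+st[1:,4].argmax(); q=P[l==k]; print(' base',cv2.minAreaRect(q[:,:2].astype(np.float32)),q[:,:2].min(0),q[:,:2].max(0))
    R=reg&(S[:,:,2]>165)&(S[:,:,2]<190); q=P[R]; f=cv2.fitLine(q[:,:2].astype(np.float32),cv2.DIST_HUBER,0,.01,.01).ravel(); print(' rail',f,np.degrees(np.arctan2(f[1],f[0])),np.percentile(q[:,0],[1,50,99]),np.percentile(q[:,2],[50,90]))
    T=reg&(S[:,:,2]>236)&(S[:,:,2]<256)
    for lo,hi in((0,100),(220,320)):
        q=P[T&(P[:,:,1]>lo)&(P[:,:,1]<hi)]; print(' post',np.median(q,0),np.percentile(q,3,0),np.percentile(q,97,0))
    if n=='scene': s=c['frame'][140:285,210:335]
    else: t=c['frame'][165:230,225:335]
s=cv2.resize(s,None,fx=3.8,fy=3.8,interpolation=cv2.INTER_CUBIC)
cv2.imwrite('pics/s.png',s[:,:,::-1])
```

```text
top grip along [-39.95477723 -37.22383467  -1.24287106  33.56126812  36.10646093] across [-3.8176569   0.77657002  8.98519757] z [165.3922934  170.12830657]
 plate along [-122.52723356 -120.5207975   115.01146685  118.74972406] across [-0.16475121  1.07951451  3.23723429]
 base ((583.9219360351562, 227.27969360351562), (162.5689697265625, 98.81535339355469), 85.12346649169922) [531.00128285 148.85262904] [631.93967378 310.52386855]
 rail [8.916212e-02 9.960171e-01 6.274139e+02 1.605700e+02] 84.88459 [566.7636414  627.24972105 654.1856738 ] [175.28246786 179.57333827]
 post [640.71582176  40.52346749 244.7423745 ] [629.41121029  28.77926916 239.92572578] [650.7282469   51.92934019 248.15511134]
 post [662.67592037 277.72903236 245.00713688] [651.93260909 267.26965459 239.52557861] [673.2674574  288.54076564 249.94113163]
scene grip along [-40.40281101 -36.30872637   0.87082518  35.68287598  38.30295865] across [-5.26806814 -1.89196466  6.12840797] z [159.34373136 167.91734965]
 plate along [-128.5796683  -123.91458119  116.99269978  119.02778501] across [-1.62405103  1.89496521  5.30953742]
 base ((601.816162109375, 165.02793884277344), (286.2930908203125, 148.4986114501953), 84.82683563232422) [518.86390325  24.26271947] [676.65661653 313.3355601 ]
 rail [9.9554650e-02 9.9503207e-01 6.2661340e+02 1.6718427e+02] 84.28647 [568.07609219 628.49483783 664.51550413] [177.1250762  179.71412031]
 post [638.10362782  43.65424092 245.78362092] [629.64381195  30.05637888 236.98008661] [650.05415327  52.17664352 248.83297006]
 post [659.80320405 277.60870339 246.58275478] [651.79606456 264.47071512 237.38944635] [674.80466395 286.99650533 248.2564681 ]
```

View pics/s.png

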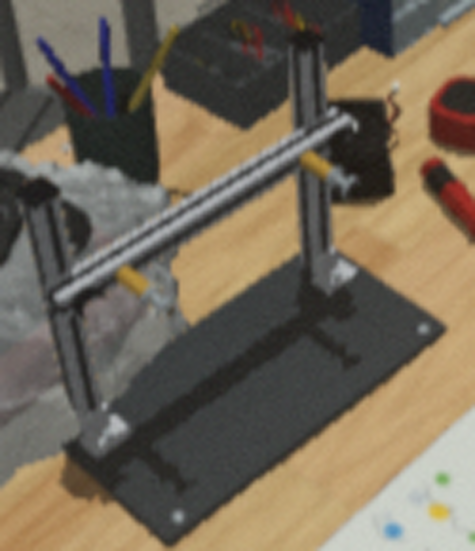

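The stand crop shows the brass-coloured pins with grey heads at crop (150,285) and (340,180). The rail top is near 177 mm. The base gives stand origin ≈ (582,166) and yaw ≈ -5.2°, and the grip is at ≈ (513,-252). I'll set out.

Emit:
{"op": "carry_out", "data": {
  "steps": [
    [[0.7,-0.44,0],-1.09],
    [[0.7,-0.44,0],-1.09],
    [[0.7,-0.44,0],-1.09],
    [[0.7,-0.44,0],-1.09],
    [[0.7,-0.44,0],-1.09],
    [[0.7,-0.44,0],-1.09],
    [[0.7,-0.44,0],-1.09],
    [[0.7,-0.44,0],-1.09]
  ],
  "fingers": 0,
  "newtons": 80
}}

```text
out of range; nothing moved
```

```bash
cat >> h.py <<'E'
def go(x,y,z,yaw):
    "units from the measured pose to a target TCP"
    s=r.read_state(); p=s['tcp_pos']; o=s['orientation']; t=np.radians(o[2]); d=np.array([x,y,z])-p
    tx=np.array([np.cos(t),np.sin(t)]); ty=np.array([np.sin(t),-np.cos(t)])
    print('t',round(s['time'],2),'p',p.round(1),'o',o.round(2),'F',s['wrist_force'].round(1),'M',s['moment'].round(2),'gap',round(s['finger_gap'],3),'gf',round(s['gripper_force'],1))
    print(' shift',np.round([d[:2]@tx/300,d[:2]@ty/300,-d[2]/300],4),'turn',round(-(yaw-o[2])/45,4))
E
python3 - <<'E'
from h import *
go(513.3,-251.8,380,65.5)
O=np.array([581.9,166.4]);t=np.radians(-5.2);R=np.array([[np.cos(t),-np.sin(t)],[np.sin(t),np.cos(t)]])
for n in('top','scene'):
    c=cam(n);P=cloud(c); q=(P[:,:,:2]-O)@R
    for s in(-85,85):
        m=(abs(q[:,:,1]-s)<14)&(abs(q[:,:,0]-2)<20)&(P[:,:,2]>130)&(P[:,:,2]<200)
        k=np.c_[q[m],P[m][:,2]]; f=k[k[:,0]<-2]
        print(n,s,len(k),k.min(0).round(),k.max(0).round(),'head med',np.median(f,0).round(1),np.percentile(f,90,0).round(1),np.percentile(f,10,0).round(1))
E
```

```text
t 0.3 p [ 182.7 -623.7  404.4] o [-179.97    0.     16.33] F [ 0.9 -0.1  0.2] M [0.01 0.01 0.06] gap 1.0 gf 0.0
 shift [ 1.4062 -0.88    0.0813] turn -1.0927
top -85 48 [-11. -95. 164.] [ 22. -78. 178.] head med [ -7.9 -85.8 171.3] [ -4.1 -80.4 176.5] [-10.6 -91.9 168.7]
top 85 58 [-11.  75. 164.] [ 22.  94. 181.] head med [ -7.9  84.3 171.8] [ -3.7  90.8 177.4] [-10.1  77.  168.4]
scene -85 50 [-10. -95. 165.] [ 22. -77. 180.] head med [ -8.4 -85.  172.2] [ -7.1 -78.4 177. ] [ -9.4 -90.1 165.9]
scene 85 60 [-10.  75. 161.] [ 21.  93. 178.] head med [ -7.6  84.1 171.3] [ -5.   90.  176.9] [ -9.5  79.6 165.9]
```

Emit:
{"op": "carry_out", "data": {
  "steps": [
    [[0.7,-0.44,0],-1.0],
    [[0.7,-0.44,0],-1.0],
    [[0.7,-0.44,0],-1.0],
    [[0.7,-0.44,0],-1.0],
    [[0.7,-0.44,0],-1.0],
    [[0.7,-0.44,0],-1.0],
    [[0.7,-0.44,0],-1.0],
    [[0.7,-0.44,0],-1.0]
  ],
  "fingers": 0,
  "newtons": 80
}}

```text
time: 1.07
tcp_pos: [349.5, -435.6, 405.1]
orientation: [179.9, -0.0, 61.7]
wrist_force: [-0.6, -1.3, 0.4]
finger_gap: 0.999
gripper_force: 0.0
```

```bash
python3 -c "
from h import *
go(513.3,-251.8,380,65.5)"
```

```text
t 1.07 p [ 349.5 -435.6  405.1] o [ 1.7995e+02 -2.0000e-02  6.1720e+01] F [-0.6 -1.3  0.4] M [-0.03  0.03  0.01] gap 0.999 gf 0.0
 shift [0.7984 0.1905 0.0838] turn -0.0841
```

Emit:
{"op": "carry_out", "data": {
  "steps": [
    [[0.8,0.19,0.084],-0.084],
    [[0.8,0.19,0.084],-0.084],
    [[0.8,0.19,0.084],-0.084],
    [[0.8,0.19,0.084],-0.084],
    [[0.8,0.19,0.084],-0.084],
    [[0.8,0.19,0.084],-0.084],
    [[0.8,0.19,0.084],-0.084],
    [[0.8,0.19,0.084],-0.084]
  ]
}}

```text
time: 1.73
tcp_pos: [513.4, -253.7, 379.2]
orientation: [-180.0, -0.0, 65.2]
wrist_force: [-0.9, -0.8, 0.3]
finger_gap: 0.998
gripper_force: 0.0
```

Run:
```python
from h import *
go(513.3,-251.8,305,65.5)
c=cam('scene'); save(c,'s2.png'); f=c['frame'][60:210,310:470]; cv2.imwrite('pics/s2.png',cv2.resize(f,None,fx=4,fy=4,interpolation=2)[:,:,::-1])
```

```text
t 1.73 p [ 513.4 -253.7  379.2] o [-1.7998e+02 -1.0000e-02  6.5250e+01] F [-0.9 -0.8  0.3] M [-0.07  0.02 -0.02] gap 0.998 gf 0.0
 shift [ 0.0057 -0.0028  0.2472] turn -0.0056
```

View pics/s2.png

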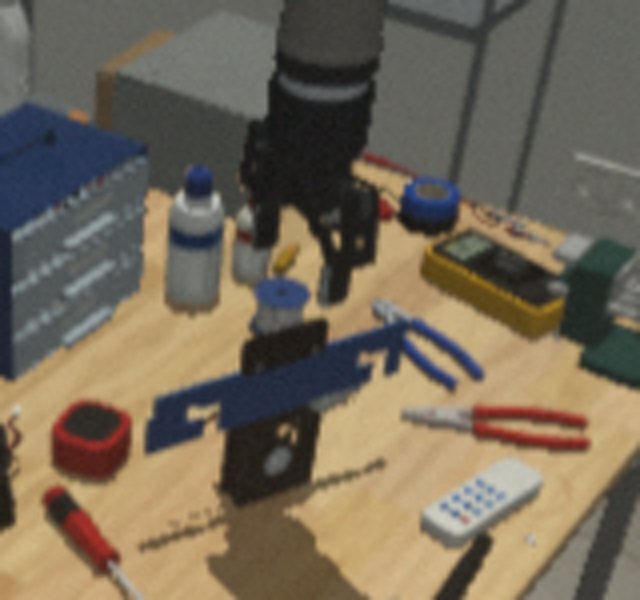

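The fingers at crop (265,245) and (330,300) straddle the grip at (285,345). Descending.

Emit:
{"op": "carry_out", "data": {
  "steps": [
    [[0.006,-0.003,0.06],0],
    [[0.006,-0.003,0.12],0],
    [[0.006,-0.003,0.18],0],
    [[0.006,-0.003,0.22],0],
    [[0.006,-0.003,0.245],0],
    [[0.006,-0.003,0.245],0]
  ]
}}

```text
time: 2.28
tcp_pos: [510.9, -254.4, 304.4]
orientation: [-179.8, 0.0, 64.9]
wrist_force: [0.3, 0.5, -0.5]
finger_gap: 0.999
gripper_force: 0.0
```

Emit:
{"op": "carry_out", "data": {
  "steps": [
    [[0,0,0],0],
    [[0,0,0],0],
    [[0,0,0],0],
    [[0,0,0],0],
    [[0,0,0],0],
    [[0,0,0],0],
    [[0,0,0],0],
    [[0,0,0],0]
  ],
  "fingers": 1,
  "newtons": 80
}}

```text
time: 2.95
tcp_pos: [512.6, -253.0, 306.5]
orientation: [179.9, 0.0, 65.1]
wrist_force: [1.0, -0.6, 1.7]
finger_gap: 0.125
gripper_force: 79.1
```

Emit:
{"op": "carry_out", "data": {
  "steps": [
    [[0,0,-0.02],0],
    [[0,0,-0.06],0],
    [[0,0,-0.11],0],
    [[0,0,-0.17],0],
    [[0,0,-0.23],0],
    [[0,0,-0.28],0],
    [[0,0,-0.32],0],
    [[0,0,-0.33],0]
  ]
}}

```text
time: 3.62
tcp_pos: [512.6, -253.0, 407.7]
orientation: [179.8, 0.0, 65.1]
wrist_force: [1.1, -0.3, -1.9]
finger_gap: 0.125
gripper_force: 78.5
```

Emit:
{"op": "carry_out", "data": {
  "steps": [
    [[0,0,-0.02],0],
    [[0,0,-0.06],0],
    [[0,0,-0.11],0],
    [[0,0,-0.15],0],
    [[0,0,-0.19],0],
    [[0,0,-0.22],0],
    [[0,0,-0.23],0],
    [[0,0,-0.23],0]
  ]
}}

```text
time: 4.28
tcp_pos: [512.4, -252.9, 475.0]
orientation: [179.9, 0.0, 65.1]
wrist_force: [0.7, -0.2, -2.7]
finger_gap: 0.128
gripper_force: 78.5
```

Run:
```python
from h import *
t=np.radians(-5.2); R=np.array([[np.cos(t),-np.sin(t)],[np.sin(t),np.cos(t)]])
x,y=np.array([581.9,166.4])+R@[-60,20]; print(x,y)
go(x,y,475,84.8)
```

```text
523.9595876869973 191.75564278418622
t 4.28 p [ 512.4 -252.9  475. ] o [1.7991e+02 1.0000e-02 6.5100e+01] F [ 0.7 -0.2 -2.7] M [-0.04 -0.02  0.01] gap 0.128 gf 78.5
 shift [ 1.3606 -0.5892 -0.    ] turn -0.4378
```

Emit:
{"op": "carry_out", "data": {
  "steps": [
    [[0.03,-0.013,0],-0.03],
    [[0.1,-0.043,0],-0.09],
    [[0.19,-0.082,0],-0.16],
    [[0.29,-0.126,0],-0.24],
    [[0.39,-0.169,0],-0.31],
    [[0.49,-0.212,0],-0.38],
    [[0.58,-0.251,0],-0.42],
    [[0.64,-0.277,0],-0.438]
  ]
}}

```text
time: 4.95
tcp_pos: [516.8, -37.9, 473.5]
orientation: [-179.9, -0.1, 85.3]
wrist_force: [-0.4, -0.6, -2.6]
finger_gap: 0.131
gripper_force: 78.4
```

Run:
```python
from h import *
go(524,191.8,475,84.8)
```

```text
t 4.95 p [516.8 -37.9 473.5] o [-1.7992e+02 -1.1000e-01  8.5320e+01] F [-0.4 -0.6 -2.6] M [ 0.02 -0.03 -0.01] gap 0.131 gf 78.4
 shift [ 0.7652 -0.0384 -0.0049] turn 0.0116
```

Emit:
{"op": "carry_out", "data": {
  "steps": [
    [[0.1,-0.005,0],0],
    [[0.22,-0.011,0],0],
    [[0.34,-0.016,0],0],
    [[0.46,-0.022,0],0],
    [[0.57,-0.028,0],0],
    [[0.67,-0.032,0],0],
    [[0.74,-0.036,0],0],
    [[0.76,-0.038,0],0.01]
  ]
}}

```text
time: 5.62
tcp_pos: [525.2, 189.8, 473.7]
orientation: [-179.9, -0.2, 84.8]
wrist_force: [0.1, -0.4, -1.9]
finger_gap: 0.129
gripper_force: 78.6
```

Emit:
{"op": "carry_out", "data": {
  "steps": [
    [[0,0,0],0],
    [[0,0,0],0],
    [[0,0,0],0]
  ]
}}

```text
time: 5.87
tcp_pos: [527.2, 182.7, 473.5]
orientation: [-180.0, 0.1, 84.2]
wrist_force: [-0.4, -0.9, -2.8]
finger_gap: 0.124
gripper_force: 78.6
```

```bash
cat > m.py <<'E'
from h import *
# held plate in stand frame
O=np.array([581.9,166.4]);t=np.radians(-5.2);R=np.array([[np.cos(t),-np.sin(t)],[np.sin(t),np.cos(t)]])
s=r.read_state(); tp=R.T@(s['tcp_pos'][:2]-O); print('tcp stand',tp.round(1),'z',s['tcp_pos'][2].round(1),'yaw rel',(s['orientation'][2]-84.8).round(2))
for n in('top','scene'):
    c=cam(n);P=cloud(c); q=(P[:,:,:2]-O)@R; hsv=cv2.cvtColor(c['frame'],cv2.COLOR_RGB2HSV); bl=cv2.inRange(hsv,(105,90,40),(130,255,255))>0
    z=P[:,:,2]; z0=s['tcp_pos'][2]-305
    m=bl&(z>z0+70)&(z<z0+150)&(abs(q[:,:,0]-tp[0])<30)&(abs(q[:,:,1]-tp[1])<150)
    k=np.c_[q[m],z[m]]; print(n,len(k),'y ends',np.percentile(k[:,1],[.5,1.5,98.5,99.5]).round(1),'z',np.percentile(k[:,2],[1,99]).round(1),'x',np.percentile(k[:,0],[5,50,95]).round(1))
    A=np.c_[k[:,1]-tp[1],k[:,2]-z0-110,np.ones(len(k))]; w=np.ones(len(k),bool)
    for _ in range(4):
        f=np.linalg.lstsq(A[w],k[w,0],rcond=None)[0]; w=abs(A@f-k[:,0])<5
    print('  yaw',np.degrees(f[0]).round(2),'pitch x/z',np.degrees(f[1]).round(2),'x at centre',f[2].round(1),w.sum())
    # top edge roll
E
cat m.py > /dev/null; python3 m.py
python3 - <<'E'
from h import *
c=cam('scene'); f=c['frame'][60:290,180:370]; cv2.imwrite('pics/s3.png',cv2.resize(f,None,fx=2.6,fy=2.6,interpolation=2)[:,:,::-1])
E
```

```text
tcp stand [-56.   11.2] z 473.5 yaw rel -0.56
top 114 y ends [-114.7 -113.7  128.7  130.4] z [254.5 311.5] x [-59.2 -58.2 -55.4]
  yaw 0.12 pitch x/z 1.65 x at centre -58.2 114
scene 1172 y ends [-112.4 -109.6  133.   135.6] z [252.6 308. ] x [-58.2 -56.5 -54.8]
  yaw 0.41 pitch x/z -0.64 x at centre -56.6 1171
```

View pics/s3.png

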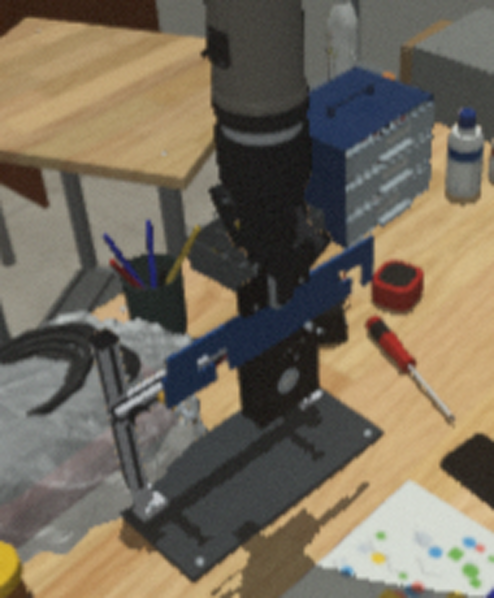

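The plate is held level and in front of the stand (crop (165,390) to (375,250)), with the slots visible. I'll let it settle and then go over the pins.

Run:
```python
from h import *
t=np.radians(-5.2); R=np.array([[np.cos(t),-np.sin(t)],[np.sin(t),np.cos(t)]])
x,y=np.array([581.9,166.4])+R@[0,21]; print(x,y)
go(x,y,473,84.6)
```

```text
583.8032841841533 187.3135723709354
t 6.02 p [527.2 182.8 473.9] o [1.800e+02 6.000e-02 8.421e+01] F [-0.8 -0.4 -2.5] M [-0.02 -0.    0.01] gap 0.128 gf 78.6
 shift [0.034  0.1861 0.0029] turn -0.0086
```

Emit:
{"op": "carry_out", "data": {
  "steps": [
    [[0.005,0.02,0],0],
    [[0.01,0.05,0],0],
    [[0.02,0.09,0],0],
    [[0.03,0.13,0],0],
    [[0.034,0.165,0],0],
    [[0.034,0.183,0],0],
    [[0.034,0.186,0],0],
    [[0.034,0.186,0],0]
  ]
}}

```text
time: 6.68
tcp_pos: [583.8, 188.7, 473.6]
orientation: [-179.9, 0.0, 84.3]
wrist_force: [-0.1, -0.7, -2.6]
finger_gap: 0.124
gripper_force: 78.5
```

Emit:
{"op": "carry_out", "data": {
  "steps": [
    [[0,0,0.03],0],
    [[0,0,0.08],0],
    [[0,0,0.14],0],
    [[0,0,0.18],0],
    [[0,0,0.2],0],
    [[0,0,0.2],0],
    [[0,0,0.2],0],
    [[0,0,0.2],0]
  ]
}}

```text
time: 7.35
tcp_pos: [583.7, 189.3, 415.0]
orientation: [179.9, -0.0, 84.4]
wrist_force: [0.5, 0.6, -1.7]
finger_gap: 0.129
gripper_force: 78.3
```

```bash
python3 m.py
python3 - <<'E'
from h import *
go(583.8,187.3,405,84.6)
c=cam('scene'); f=c['frame'][110:260,190:350]; cv2.imwrite('pics/s4.png',cv2.resize(f,None,fx=4,fy=4,interpolation=2)[:,:,::-1])
E
```

```text
tcp stand [-0.3 23. ] z 415.0 yaw rel -0.43
top 99 y ends [-102.4 -102.1  141.5  142.7] z [197.7 252.1] x [-3.  -2.  -0.1]
  yaw 0.04 pitch x/z 0.3 x at centre -1.9 99
scene 1100 y ends [-102.5  -98.7  146.   148.7] z [192.3 249.6] x [-2.2 -0.4  1.5]
  yaw 0.32 pitch x/z -0.77 x at centre -0.4 1097
t 7.45 p [583.7 189.3 415.1] o [ 1.7989e+02 -4.0000e-02  8.4360e+01] F [-0.6  0.2 -2.3] M [ 0.01  0.02 -0.06] gap 0.131 gf 78.3
 shift [-0.0065  0.001   0.0337] turn -0.0053
```

View pics/s4.png

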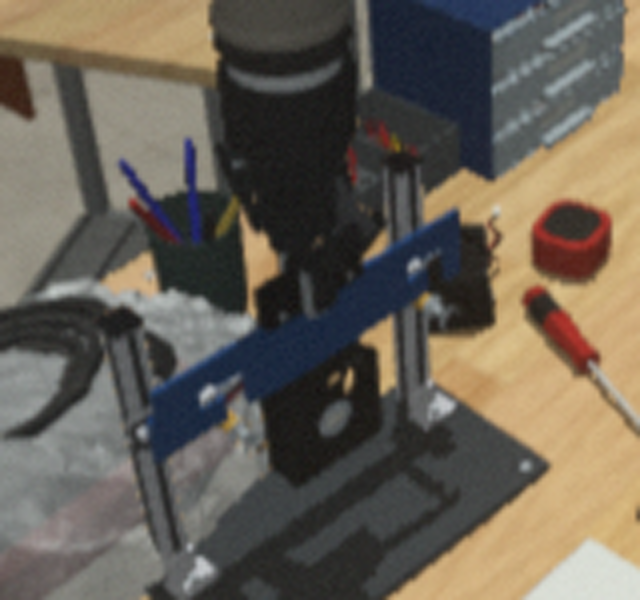

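The pins (brass, crop (228,418) and (420,300)) sit just below the slot mouths, so alignment is fine. I'll descend gently while checking the force.

Emit:
{"op": "carry_out", "data": {
  "steps": [
    [[-0.005,0,0.01],0],
    [[-0.005,0,0.02],0],
    [[-0.005,0,0.035],0],
    [[-0.005,0,0.05],0],
    [[-0.005,0,0.065],0],
    [[-0.005,0,0.08],0],
    [[-0.005,0,0.08],0],
    [[-0.005,0,0.08],0]
  ]
}}

```text
time: 8.17
tcp_pos: [583.2, 187.4, 389.4]
orientation: [-180.0, 0.0, 84.4]
wrist_force: [0.0, 0.3, -0.5]
finger_gap: 0.127
gripper_force: 78.4
```

Emit:
{"op": "carry_out", "data": {
  "steps": [
    [[0,0,0.01],0],
    [[0,0,0.02],0],
    [[0,0,0.03],0],
    [[0,0,0.04],0],
    [[0,0,0.05],0],
    [[0,0,0.05],0],
    [[0,0,0.05],0]
  ]
}}

```text
time: 8.75
tcp_pos: [583.3, 187.5, 374.6]
orientation: [-180.0, 0.0, 84.4]
wrist_force: [0.1, 0.1, -2.4]
finger_gap: 0.128
gripper_force: 78.5
```

```bash
python3 m.py;python3 -c "
from h import *
go(583.6,186.4,363,84.6)"
```

```text
tcp stand [-0.5 21.1] z 374.6 yaw rel -0.44
top 99 y ends [-104.2 -104.1  137.5  139. ] z [152.4 210.8] x [-3.8 -2.6  0.2]
  yaw 0.09 pitch x/z 1.04 x at centre -2.5 99
scene 1029 y ends [-104.6 -102.1  144.6  147.4] z [153.3 210.5] x [-2.8 -1.   1.1]
  yaw 0.29 pitch x/z -0.17 x at centre -0.9 1024
t 8.85 p [583.4 187.5 375.1] o [179.99  -0.    84.36] F [-0.1  0.4 -2.6] M [-0.05 -0.02  0.06] gap 0.13 gf 78.5
 shift [-0.0037  0.0011  0.0402] turn -0.0053
```

Emit:
{"op": "carry_out", "data": {
  "steps": [
    [[0,0,0.007],0],
    [[0,0,0.014],0],
    [[0,0,0.02],0],
    [[0,0,0.025],0],
    [[0,0,0.025],0],
    [[0,0,0.025],0]
  ]
}}

```text
time: 9.35
tcp_pos: [583.3, 187.5, 367.3]
orientation: [-180.0, 0.0, 84.4]
wrist_force: [-0.3, -0.0, -2.8]
finger_gap: 0.127
gripper_force: 78.5
```

Emit:
{"op": "carry_out", "data": {
  "steps": [
    [[0,0,0.004],0],
    [[0,0,0.007],0],
    [[0,0,0.007],0],
    [[0,0,0.007],0]
  ]
}}

```text
time: 9.68
tcp_pos: [583.3, 187.5, 365.3]
orientation: [-180.0, 0.0, 84.4]
wrist_force: [-0.5, -1.1, -2.6]
finger_gap: 0.127
gripper_force: 78.5
```

Emit:
{"op": "carry_out", "data": {
  "steps": [
    [[0,0,0.003],0],
    [[0,0,0.005],0],
    [[0,0,0.005],0],
    [[0,0,0.005],0]
  ]
}}

```text
time: 10.02
tcp_pos: [583.3, 187.5, 363.8]
orientation: [-180.0, 0.0, 84.4]
wrist_force: [0.3, -0.8, -1.8]
finger_gap: 0.126
gripper_force: 78.5
```

Emit:
{"op": "carry_out", "data": {
  "steps": [
    [[0,0,0.003],0],
    [[0,0,0.005],0],
    [[0,0,0.005],0],
    [[0,0,0.005],0]
  ]
}}

```text
time: 10.35
tcp_pos: [583.3, 187.5, 362.3]
orientation: [-180.0, 0.0, 84.4]
wrist_force: [-0.9, -0.5, -3.1]
finger_gap: 0.128
gripper_force: 78.5
```

Emit:
{"op": "carry_out", "data": {
  "steps": [
    [[0,0,0.003],0],
    [[0,0,0.005],0],
    [[0,0,0.005],0],
    [[0,0,0.005],0]
  ]
}}

```text
time: 10.68
tcp_pos: [583.4, 187.6, 361.3]
orientation: [180.0, 0.0, 84.4]
wrist_force: [-1.5, 0.4, 1.3]
finger_gap: 0.129
gripper_force: 79.1
```

Emit:
{"op": "carry_out", "data": {
  "steps": [
    [[0,0,0.003],0],
    [[0,0,0.005],0],
    [[0,0,0.005],0],
    [[0,0,0.005],0]
  ]
}}

```text
time: 11.02
tcp_pos: [583.4, 187.7, 361.2]
orientation: [179.9, 0.0, 84.4]
wrist_force: [-2.5, -1.1, 7.0]
finger_gap: 0.126
gripper_force: 80.2
```

Contact with the roofs is at TCP z≈361.4, so the pin axis is ≈166–167 mm. That agrees with the cameras. I'll lift about 1.3 mm off the roof and slide right.

Emit:
{"op": "carry_out", "data": {
  "steps": [
    [[0,0,-0.004],0],
    [[0,0,-0.008],0],
    [[0,0,-0.011],0],
    [[0,0,-0.011],0]
  ]
}}

```text
time: 11.35
tcp_pos: [583.3, 187.4, 362.2]
orientation: [-180.0, 0.0, 84.4]
wrist_force: [-0.2, 0.5, -2.6]
finger_gap: 0.13
gripper_force: 78.4
```

Emit:
{"op": "carry_out", "data": {
  "steps": [
    [[-0.005,0,0],0],
    [[-0.013,0,0],0],
    [[-0.021,0,0],0],
    [[-0.029,0,0],0],
    [[-0.036,0,0],0],
    [[-0.036,0,0],0],
    [[-0.036,0,0],0]
  ]
}}

```text
time: 11.93
tcp_pos: [582.3, 176.5, 362.6]
orientation: [180.0, 0.0, 84.3]
wrist_force: [-0.1, 0.3, -1.7]
finger_gap: 0.131
gripper_force: 78.4
```

Emit:
{"op": "carry_out", "data": {
  "steps": [
    [[-0.006,0,0],0],
    [[-0.013,0,0],0],
    [[-0.02,0,0],0],
    [[-0.025,0,0],0],
    [[-0.025,0,0],0],
    [[-0.025,0,0],0]
  ]
}}

```text
time: 12.43
tcp_pos: [581.6, 169.1, 362.7]
orientation: [180.0, 0.0, 84.3]
wrist_force: [-0.4, 0.2, -2.6]
finger_gap: 0.129
gripper_force: 78.4
```

Emit:
{"op": "carry_out", "data": {
  "steps": [
    [[-0.003,0,0],0],
    [[-0.005,0,0],0],
    [[-0.005,0,0],0],
    [[-0.005,0,0],0]
  ]
}}

```text
time: 12.77
tcp_pos: [581.4, 167.8, 362.7]
orientation: [180.0, 0.0, 84.4]
wrist_force: [0.4, 0.7, -2.4]
finger_gap: 0.128
gripper_force: 78.4
```

```bash
python3 m.py
```

```text
tcp stand [-0.7  1.4] z 362.7 yaw rel -0.43
top 96 y ends [-124.8 -123.5  119.4  119.9] z [153.5 199.6] x [-3.9 -2.5  0.7]
  yaw 0.17 pitch x/z 2.89 x at centre -3.0 96
scene 908 y ends [-124.8 -121.3  122.4  125.5] z [139.4 197.6] x [-3.1 -1.2  0.7]
  yaw 0.21 pitch x/z -0.48 x at centre -1.2 904
```

Emit:
{"op": "carry_out", "data": {
  "steps": [
    [[-0.003,0,0],0],
    [[-0.005,0,0],0],
    [[-0.005,0,0],0],
    [[-0.005,0,0],0]
  ]
}}

```text
time: 13.2
tcp_pos: [581.3, 166.2, 362.7]
orientation: [180.0, 0.0, 84.4]
wrist_force: [-0.3, -0.1, -1.6]
finger_gap: 0.126
gripper_force: 78.4
```

Emit:
{"op": "carry_out", "data": {
  "steps": [
    [[-0.003,0,0],0],
    [[-0.005,0,0],0],
    [[-0.005,0,0],0],
    [[-0.005,0,0],0]
  ]
}}

```text
time: 13.53
tcp_pos: [581.1, 164.7, 362.7]
orientation: [180.0, 0.0, 84.4]
wrist_force: [0.2, 0.1, -2.5]
finger_gap: 0.13
gripper_force: 78.4
```

Emit:
{"op": "carry_out", "data": {
  "steps": [
    [[-0.003,0,0],0],
    [[-0.004,0,0],0],
    [[-0.004,0,0],0],
    [[-0.004,0,0],0]
  ]
}}

```text
time: 13.87
tcp_pos: [581.0, 163.6, 362.7]
orientation: [180.0, 0.0, 84.4]
wrist_force: [0.4, 0.2, -2.8]
finger_gap: 0.128
gripper_force: 78.4
```

Emit:
{"op": "carry_out", "data": {
  "steps": [
    [[-0.003,0,0],0],
    [[-0.004,0,0],0],
    [[-0.004,0,0],0],
    [[-0.004,0,0],0]
  ]
}}

```text
time: 14.2
tcp_pos: [580.8, 162.8, 362.7]
orientation: [180.0, -0.0, 84.4]
wrist_force: [0.4, 1.4, -2.8]
finger_gap: 0.129
gripper_force: 78.4
```

Emit:
{"op": "carry_out", "data": {
  "steps": [
    [[-0.003,0,0],0],
    [[-0.004,0,0],0],
    [[-0.004,0,0],0],
    [[-0.004,0,0],0]
  ]
}}

```text
time: 14.53
tcp_pos: [580.7, 162.4, 362.9]
orientation: [180.0, -0.1, 84.4]
wrist_force: [1.8, 5.3, -2.8]
finger_gap: 0.123
gripper_force: 78.3
```

The closed end is felt at y≈162.9. I'll back off 2 mm and then lower into the seats.

Emit:
{"op": "carry_out", "data": {
  "steps": [
    [[0.004,0,0],0],
    [[0.008,0,0],0],
    [[0.012,0,0],0],
    [[0.012,0,0],0],
    [[0.012,0,0],0]
  ]
}}

```text
time: 14.95
tcp_pos: [581.2, 163.8, 362.4]
orientation: [-180.0, 0.1, 84.3]
wrist_force: [0.5, 0.3, -2.4]
finger_gap: 0.129
gripper_force: 78.3
```

Emit:
{"op": "carry_out", "data": {
  "steps": [
    [[0,0,0.004],0],
    [[0,0,0.008],0],
    [[0,0,0.012],0],
    [[0,0,0.015],0],
    [[0,0,0.015],0],
    [[0,0,0.015],0]
  ]
}}

```text
time: 15.45
tcp_pos: [581.1, 164.8, 358.0]
orientation: [-180.0, 0.0, 84.4]
wrist_force: [0.2, -0.5, -2.3]
finger_gap: 0.126
gripper_force: 78.3
```

Below 361.4 with no contact, so the pins are in the seats. Down the last bit.

Emit:
{"op": "carry_out", "data": {
  "steps": [
    [[0,0,0.003],0],
    [[0,0,0.005],0],
    [[0,0,0.005],0],
    [[0,0,0.005],0]
  ]
}}

```text
time: 15.78
tcp_pos: [581.1, 164.8, 356.6]
orientation: [-180.0, 0.0, 84.4]
wrist_force: [1.3, 1.1, -2.9]
finger_gap: 0.127
gripper_force: 78.3
```

Emit:
{"op": "carry_out", "data": {
  "steps": [
    [[0,0,0.002],0],
    [[0,0,0.003],0],
    [[0,0,0.003],0],
    [[0,0,0.003],0]
  ]
}}

```text
time: 16.12
tcp_pos: [581.1, 164.9, 356.3]
orientation: [180.0, 0.0, 84.4]
wrist_force: [-1.6, -0.6, 2.1]
finger_gap: 0.126
gripper_force: 78.9
```

Emit:
{"op": "carry_out", "data": {
  "steps": [
    [[0,0,0],0],
    [[0,0,0],0],
    [[0,0,0],0],
    [[0,0,0],0],
    [[0,0,0],0],
    [[0,0,0],0]
  ],
  "fingers": 0.5
}}

```text
time: 16.62
tcp_pos: [581.1, 164.8, 355.7]
orientation: [180.0, 0.0, 84.4]
wrist_force: [0.2, -0.4, 0.5]
finger_gap: 0.504
gripper_force: 0.0
```

```bash
python3 m.py
python3 - <<'E'
from h import *
c=cam('scene'); f=c['frame'][110:260,190:350]; cv2.imwrite('pics/s5.png',cv2.resize(f,None,fx=4,fy=4,interpolation=2)[:,:,::-1])
E
```

```text
tcp stand [-0.6 -1.6] z 355.7 yaw rel -0.44
top 101 y ends [-127.6 -126.1  117.7  118.5] z [140.2 193.7] x [-3.7 -2.6  0.8]
  yaw 0.2 pitch x/z 2.92 x at centre -3.0 100
scene 834 y ends [-126.3 -124.3  119.9  122. ] z [134.3 191.4] x [-3.5 -1.4  0.6]
  yaw 0.23 pitch x/z 1.19 x at centre -1.6 833
```

View pics/s5.png

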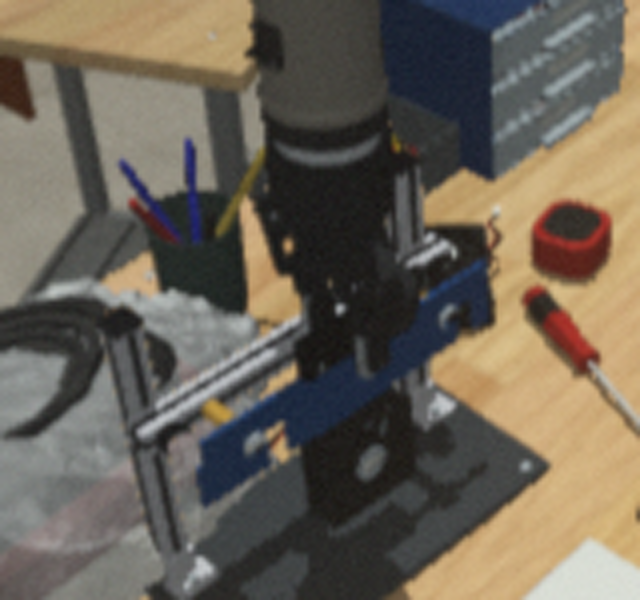

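The fan hangs with both pin heads (crop (255,440) and (452,318)) in the seats and the fingers open. Retreating upward.

Emit:
{"op": "carry_out", "data": {
  "steps": [
    [[0,0,-0.01],0],
    [[0,0,-0.03],0],
    [[0,0,-0.07],0],
    [[0,0,-0.12],0],
    [[0,0,-0.2],0],
    [[0,0,-0.3],0],
    [[0,0,-0.4],0],
    [[0,0,-0.4],0]
  ]
}}

```text
time: 17.43
tcp_pos: [582.0, 166.1, 484.0]
orientation: [179.3, -0.3, 84.4]
wrist_force: [0.7, 0.3, -0.6]
finger_gap: 0.498
gripper_force: 0.0
```

Emit:
{"op": "carry_out", "data": {
  "steps": [
    [[0,0,0],0],
    [[0,0,0],0],
    [[0,0,0],0],
    [[0,0,0],0],
    [[0,0,0],0],
    [[0,0,0],0]
  ]
}}

```text
time: 17.93
tcp_pos: [581.0, 164.7, 475.0]
orientation: [-179.9, 0.0, 84.4]
wrist_force: [-0.7, -0.1, 0.3]
finger_gap: 0.501
gripper_force: 0.0
```

```bash
sed -i "s/z0=s\['tcp_pos'\]\[2\]-305/z0=51/" m.py; python3 m.py
python3 - <<'E'
from h import *
c=cam('scene'); f=c['frame'][110:260,190:350]; cv2.imwrite('pics/s6.png',cv2.resize(f,None,fx=4,fy=4,interpolation=2)[:,:,::-1])
E
```

```text
tcp stand [-0.7 -1.8] z 475.0 yaw rel -0.43
top 93 y ends [-127.7 -126.5  118.   118.2] z [141.7 192.8] x [-3.9 -2.4  1.1]
  yaw 0.28 pitch x/z 3.31 x at centre -3.0 92
scene 943 y ends [-126.4 -124.2  119.6  122.4] z [135.  191.6] x [-3.2 -1.5  0.4]
  yaw 0.28 pitch x/z 1.03 x at centre -1.6 942
```

View pics/s6.png

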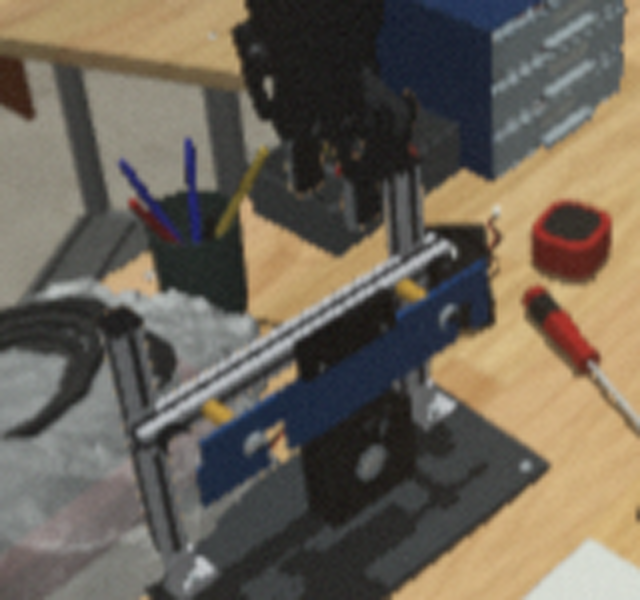

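The fan hangs steady on both pins (crop (255,440) and (452,318)), the gripper is clear, and the neighbouring items in view have not moved.

```bash
python3 -c "
from h import *
print(workorder.job_done())"
```

```text
the job is handed in; nothing more can be done
None
```

The fan is hanging by its plate with both pins in the slot seats, released and steady; the gripper is clear, the job took about 18 s of the 61 s allowed, and it has been handed in (no verdict was returned).

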